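# Close the coin canister with the lid that fits

### The arm

A 7-joint arm with a two-finger parallel gripper is mounted at the origin on the work surface. World frame = base frame: x ahead of the robot, y to its left, z up, the work surface at z = 0. Lengths are in m, angles in rad, forces in N, time in s.
With the tool pointing down it reaches from about 0.4 to 0.875 m from the base axis. Payload 19.3 kg.
Tool frame: the origin (TCP) lies at the very end of the fingers, on their centre line; the grasp point (between the pads) lies 19 mm behind it; z points along the fingers, y is the direction in which the jaws open and shut (so a half turn about z gives the same grasp; the last joint's range is limited). The gripper opens to 85 mm and grips with 20 to 120 N. Pads are 22 mm wide; open, the fingers measure 114 mm over their backs; the gripper's body (76 mm by 85 mm) begins 54 mm behind the grasp point. The pads swing forward as they close: fully open they stand 13 mm farther back than shut.
Start: joints at [1.115, 0.521, -0.036, 1.599, 0.021, 1.021, -0.113], TCP at [0.235, -0.579, 0.231] pointing down, gripper open.
Joint ranges: [-2.91, 2.91], [-0.3, 2.13], [-1.5, 1.42], [0.17, 2.43], [-1.26, 4.41], [0.16, 1.93], [-2.52, 2.52]. Speed limits (rad/s): [1.89, 1.89, 2.39, 2.39, 3.01, 3.01, 3.01].

### API

Orientations are given as [roll, pitch, yaw] about the fixed x, y, z axes, in that order (R = Rz(yaw) Ry(pitch) Rx(roll)).
In Python, from workcell import bot, vision, job_done gives the robot as it stands.
- The arm moves only by the tool arm_command, never from a script. Its arguments are lists of equal length, an entry for each row: "gripper": the finger opening in cm, from 0 to 8.54; "slide": the shift along the tool's x, y, z in cm, a list of three; "turn": the turn, a rotation vector about the tool's x, y, z in degrees, a list of three. A call has 1 to 5 rows; each row is the pose to reach, as a shift and turn from the pose commanded when the call began, along the tool's axes at that moment; what a row does not reach only later rows make up. A row lasts 1/8 s, in which the tool goes at most 62.5 mm and 10.7 degrees, less where a joint would pass 70% of its speed; a pose out of reach is approached as far as the arm can. A call with a gripper value outside its range is refused whole. The fingers move at their own pace and stop on an object; "force" is the grip in N (left out, the last holds). Time passes only in rows, so rows that repeat a pose let the fingers close. It gives the time, the measured TCP pose, the force and the opening at its end, in the units of the state.
- bot.observe(): the state, without advancing time (a new reading comes with each control period).
- vision.grab_frame(name): name is "scene" or "side" or "wrist"; returns the picture (384x512x3 uint8, blue, green, red); there is no depth.
- vision.camera_model(name): a dict with "mtx" (3x3 intrinsics, pixels), "T" (4x4, takes a point from camera to world coordinates). Camera axes: x right, y down, z forward; pixel columns grow to the right and rows downward; lengths in m; the calibration is good to about 2 mm. A picture is of the moment at which its call begins: read the wrist's pose just before it. camera_model takes no time and is no camera call; for the wrist camera it gives the pose at the moment of the call.
- job_done(): hands the job in, once; it reports no verdict.
The state is a dict: "clock": time; "qpos": joint angles; "qd": joint speeds; "joint_efforts": joint torques, N m; "position": TCP position; "tool_rot": TCP orientation; "force": force on the tool from outside, world axes, zero at the start; "moment": the same for the moment, N m; "grip_width": finger opening in m.
Only numpy, scipy, OpenCV 4.12 (cv2) and the standard library are available. Lean on these libraries where they do the work, as an engineer would, in place of code of your own. Each camera call takes 0.05 s, during which the arm holds its last target. There are 200 camera calls.

### The job

Find which of the three yellow lids fits the open coin canister and press it down on the rim until it snaps fully home, level all round; then let go. You may try the lids, but leave the other two right way up on the table, clear of the canister.

Things in the scene. Friction and masses are not known exactly. Their poses are not given: they have to be found in the camera images.
- rim (a point): mid-mouth of a clear, fixed tub of coins, at its top edge, 110 mm above the table (z up). Outside diameter 60 mm (top 5 mm taper to 54), on a 100 mm square block. Four yellow spring tabs 9 mm below the edge reach 68 mm diameter; a lid with a 64 mm lip snaps over them with about 10 N. Home, the lid's centre is 5.5 mm above this point; only laid on the tabs, about 12 mm higher.
- lid_small_center (a point): centre of the narrowest of three look-alike round yellow snap lids, on its axis half-way up its 47 mm height; lies right way up (z up). Outside diameter 60 mm; 48 mm inside the lip at the foot of the skirt. Flat part 21 mm high (3 mm top over an 18 mm skirt); on it a black round finger grip, 22 mm diameter, 26 mm tall, to pinch from above. 25 g. Places are shuffled.
- lid_middle_center (a point): centre of the middle-sized of three look-alike round yellow snap lids, on its axis half-way up its 47 mm height; lies right way up (z up). Outside diameter 76 mm; 64 mm inside the lip at the foot of the skirt. Flat part 21 mm high (3 mm top over an 18 mm skirt); on it a black round finger grip, 22 mm diameter, 26 mm tall, to pinch from above. 30 g. Places are shuffled.
- lid_large_center (a point): centre of the widest of three look-alike round yellow snap lids, on its axis half-way up its 47 mm height; lies right way up (z up). Outside diameter 94 mm; 82 mm inside the lip at the foot of the skirt. Flat part 21 mm high (3 mm top over an 18 mm skirt); on it a black round finger grip, 22 mm diameter, 26 mm tall, to pinch from above. 38 g. Places are shuffled.
Not all that is in view belongs to the job. Of the things like the part that bears rim, leave any that is pink; of the rest the larger one is meant.

How it is judged:
By the outcome, as a careful person would: the job done as asked, in the order asked, and still so for the second after the job is handed in, with the robot touching nothing.
It also fails if it takes over 38 s, if anything falls off the work surface, if the arm or the gripper's body presses on something with over 40 N, if the wrist force passes 120 N, or if a joint passes its speed limit or range.

## Working session

There is one attempt and no reset: what is moved stays moved. The work goes in short steps, Python scripts to look and compute and a tool call to move; the robot and the scene stay as the last step left them, time stands still between calls to the robot, and variables do not carry over. Pictures are saved under pics/ and viewed, about 8 in all and at most 12, crops included, and the job is handed in when it is done.

Besides the shell and the picture viewer there is one more tool, called after "Request:" as name(argument=value, ...) on one line, values as JSON. arm_command: Moves the arm, as the interface text tells. Its arguments: {"type":"object","properties":{"gripper":{"type":"array","items":{"type":"number"}},"slide":{"type":"array","items":{"type":"array","items":{"type":"number"}}},"turn":{"type":"array","items":{"type":"array","items":{"type":"number"}}},"force":{"type":"number"}},"required":["gripper","slide","turn"]}

```bash
mkdir -p pics
cat > h.py <<'E'
import numpy as np, cv2
from workcell import bot, vision, job_done
def snap(n,f):
    im=vision.grab_frame(n); cv2.imwrite('pics/'+f,im); return im
def ray(n,u,v,z,m=None):
    m=m or vision.camera_model(n); T=np.array(m['T']);K=np.array(m['mtx'])
    d=T[:3,:3]@np.linalg.solve(K,[u,v,1.]); o=T[:3,3]
    return o+d*(z-o[2])/d[2]
def proj(n,p,m=None):
    m=m or vision.camera_model(n); T=np.array(m['T']);K=np.array(m['mtx'])
    c=K@(T[:3,:3].T@(np.array(p)-T[:3,3])); return c[:2]/c[2]
E
python3 - <<'E'
from h import *
s=bot.observe();print(s)
a=snap('scene','a.png');b=snap('side','b.png')
for n in('scene','side'):print(n,np.round(vision.camera_model(n)['T'],3).tolist())
E
```

```text
{'clock': 0.0, 'qpos': array([ 1.11478192,  0.52203321, -0.03633586,  1.60000108,  0.02121983,
        1.02113112, -0.11279368]), 'qd': array([-1.71066236e-03,  1.25538474e-03,  1.04690521e-03, -1.16437945e-03,
        8.61312408e-04, -1.10216180e-04, -3.81553781e-05]), 'joint_efforts': array([-5.34341143e-04, -9.27112627e+01,  1.97994724e+00, -3.69930375e+01,
        1.78729172e-02,  8.08136043e-03,  1.48633677e-05]), 'position': array([ 0.23502901, -0.57874949,  0.23071617]), 'tool_rot': array([-3.14040966e+00,  9.87324706e-05,  3.85828391e-01]), 'force': array([-0.96732649,  0.39997402, -0.09999632]), 'moment': array([-0.01460489, -0.04927916, -0.01859835]), 'grip_width': 0.08541953135752094}
scene [[-0.849, 0.418, -0.323, 0.818], [0.528, 0.681, -0.508, 0.577], [0.007, -0.602, -0.799, 0.889], [0.0, 0.0, 0.0, 1.0]]
side [[-0.706, -0.361, 0.61, -0.149], [-0.708, 0.372, -0.6, 0.707], [-0.011, -0.855, -0.518, 0.68], [0.0, 0.0, 0.0, 1.0]]
```

View pics/a.png

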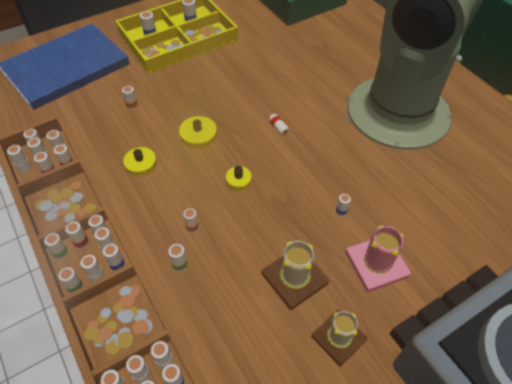

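View pics/b.png

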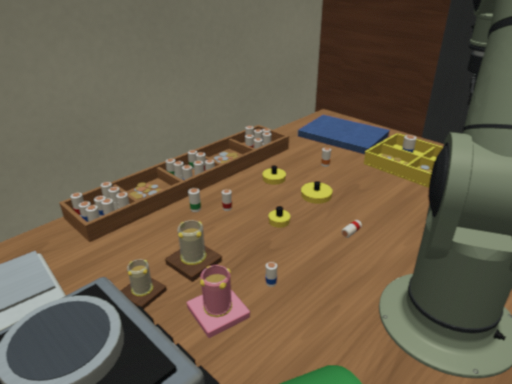

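The first views show three canisters in scene: a larger one on a brown block (298,265), a small one on brown (343,328) and a pink one (383,250). Leaving the pink, the larger brown-block one is meant. Lids are at scene (140,158), (198,129) and (238,176). Next I measure sizes and take a confirming crop.

Run:
```python
from h import *
import glob
for n,f,seeds in(('scene','a.png',[(140,160),(198,130),(238,178)]),('side','b.png',[(274,176),(317,193),(280,217)])):
    im=cv2.imread('pics/'+f); hsv=cv2.cvtColor(im,cv2.COLOR_BGR2HSV)
    m=cv2.inRange(hsv,(24,150,90),(36,255,255)); m=cv2.morphologyEx(m,cv2.MORPH_CLOSE,np.ones((5,5)))
    k,l,st,c=cv2.connectedComponentsWithStats(m)
    for s in seeds:
        d=np.argmin(np.linalg.norm(c[1:]-s,axis=1))+1
        ys,xs=np.where(l==d)
        P=np.array([ray(n,x,y,0.013) for x,y in zip(xs,ys)])
        x0,x1=xs.min(),xs.max(); cy=c[d][1]
        w=np.linalg.norm(ray(n,x1+.5,cy,.015)-ray(n,x0-.5,cy,.015))
        print(n,s,st[d],c[d].round(1),P.mean(0).round(4),'width',w.round(4))
for n,uv in(('scene',(298,249)),('side',(191,229)),('scene',(343,318)),('side',(138,266))): print(n,uv,ray(n,*uv,.11).round(4))
a=cv2.imread('pics/a.png')[215:365,240:440]; b=cv2.imread('pics/b.png')[200:350,100:300]
cv2.imwrite('pics/c.png',cv2.resize(np.vstack([a,b]),None,fx=2,fy=2,interpolation=cv2.INTER_CUBIC) if 0 else cv2.resize(np.hstack([a,b]),None,fx=2,fy=2,interpolation=cv2.INTER_CUBIC))
```

```text
scene (140, 160) [123 147  33  28 633] [139.4 160.3] [ 0.6632 -0.191   0.013 ] width 0.0794
scene (198, 130) [179 116  38  29 809] [197.5 130.2] [ 0.4969 -0.2065  0.013 ] width 0.0965
scene (238, 178) [226 167  26  22 386] [238.3 177.8] [ 0.4868 -0.0195  0.013 ] width 0.061
side (274, 176) [263 168  22  16 245] [273.6 175.8] [ 0.6627 -0.1887  0.013 ] width 0.0724
side (317, 193) [301 183  31  19 444] [316.3 192.4] [ 0.4965 -0.2023  0.013 ] width 0.0949
side (280, 217) [269 210  21  17 245] [278.9 218.4] [ 0.4849 -0.0179  0.013 ] width 0.0585
scene (298, 249) [0.5144 0.2511 0.11  ]
side (191, 229) [0.5093 0.261  0.11  ]
scene (343, 318) [0.5259 0.4015 0.11  ]
side (138, 266) [0.4851 0.4162 0.11  ]
```

View pics/c.png

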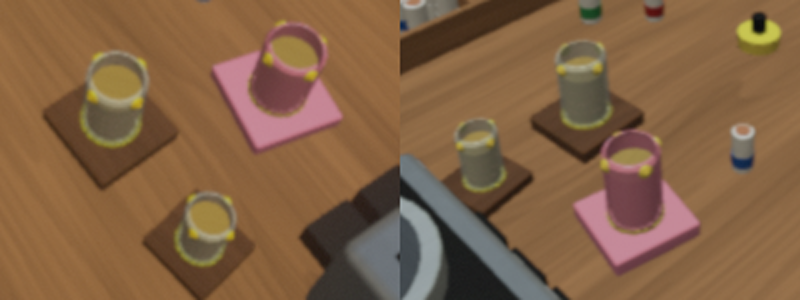

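Crop confirms the clear canister on the larger brown block (crop scene rim ≈(118,77), side ≈(582,55)); the pink and the small ones are left alone. The fitting lid is the one at (0.663,-0.190): about 76 mm wide, against 60 and 95 for the others.

```bash
cat >> h.py <<'E'
from scipy.spatial.transform import Rotation as Ro
def go(p,yaw=None):
    s=bot.observe();R=Ro.from_euler('xyz',s['tool_rot'])
    print('t',s['clock'].__round__(2),'pos',s['position'].round(4),'rot',np.degrees(s['tool_rot']).round(2),'F',s['force'].round(1),'w',round(s['grip_width'],4))
    print('slide cm',(R.inv().apply(np.array(p)-s['position'])*100).round(2))
def tri(a,b):
    A=[];B=[]
    for n,u,v in(a,b):
        m=vision.camera_model(n);T=np.array(m['T']);d=T[:3,:3]@np.linalg.solve(np.array(m['mtx']),[u,v,1.]);d/=np.linalg.norm(d)
        Q=np.eye(3)-np.outer(d,d);A.append(Q);B.append(Q@T[:3,3])
    return np.linalg.lstsq(np.vstack(A),np.hstack(B),rcond=None)[0]
E
python3 - <<'E'
from h import *
go([.663,-.19,.2])
print(tri(('scene',299,253.),('side',191,228)))
m=vision.camera_model('wrist');print(np.round(m['T'],3).tolist(),m['mtx'])
E
```

```text
t 0.1 pos [ 0.235  -0.5788  0.2308] rot [-179.94    0.     22.1 ] F [-1.1  0.   0.9] w 0.0854
slide cm [ 54.28 -19.92   3.1 ]
[0.51611543 0.25689602 0.1066465 ]
[[0.376, -0.877, -0.299, 0.312], [-0.926, -0.357, -0.12, -0.548], [-0.002, 0.322, -0.947, 0.372], [0.0, 0.0, 0.0, 1.0]] [[302.16923859   0.         250.307247  ]
 [  0.         302.16923859 190.0401462 ]
 [  0.           0.           1.        ]]
```

Request:
arm_command(gripper=[5,5,5,5,5], slide=[[5.8,-2.1,0],[11.6,-4.2,0],[17.4,-6.3,0],[23.2,-8.5,0],[29,-10.6,0]], turn=[[0,0,0],[0,0,0],[0,0,0],[0,0,0],[0,0,0]])

```text
clock: 0.72
position: [0.4651, -0.3702, 0.2312]
tool_rot: [-3.141, 0.0, 0.386]
force: [0.4, -0.7, -0.9]
grip_width: 0.0502
```

Request:
arm_command(gripper=[5,5,5,5,5], slide=[[5.8,-2.1,1],[11.6,-4.2,2],[17.4,-6.3,3],[23.2,-8.5,4],[25.3,-9.3,5]], turn=[[0,0,0],[0,0,0],[0,0,0],[0,0,0],[0,0,0]])

```text
clock: 1.35
position: [0.6654, -0.1862, 0.1802]
tool_rot: [-3.14, -0.0, 0.39]
force: [-0.3, 0.0, 0.3]
grip_width: 0.0498
```

Request:
arm_command(gripper=[5,5], slide=[[0,0,0],[0,0,0]], turn=[[0,0,0],[0,0,0]])

```text
clock: 1.6
position: [0.6625, -0.192, 0.1813]
tool_rot: [3.141, 0.001, 0.384]
force: [-0.2, 0.5, 1.3]
grip_width: 0.0499
```

Run:
```python
from h import *
go([.663,-.19,.1])
m=vision.camera_model('wrist');im=snap('wrist','d.png')
hsv=cv2.cvtColor(im,cv2.COLOR_BGR2HSV)
y=cv2.inRange(hsv,(24,150,90),(36,255,255));k,l,st,c=cv2.connectedComponentsWithStats(y)
print(proj('wrist',[.663,-.19,.013],m))
for i in range(1,k):
    if st[i][4]>200: print(st[i],c[i],[ray('wrist',u,c[i][1],.015,m).round(4) for u in(st[i][0]-.5,c[i][0],st[i][0]+st[i][2]-.5)])
```

```text
t 1.6 pos [ 0.6625 -0.192   0.1813] rot [1.7997e+02 5.0000e-02 2.2010e+01] F [-0.2  0.5  1.3] w 0.0499
slide cm [ 0.13 -0.17  8.13]
[248.9507129  168.94451692]
[213 133  73  73 905] [253.1038674  179.45082873] [array([ 0.6383, -0.1582,  0.015 ]), array([ 0.6545, -0.1982,  0.015 ]), array([ 0.6674, -0.2302,  0.015 ])]
[  27  230   56   48 1542] [ 56.59143969 251.76264591] [array([0.4752, 0.0119, 0.015 ]), array([ 0.4883, -0.0204,  0.015 ]), array([ 0.4995, -0.0482,  0.015 ])]
[ 191  261   57   69 2439] [221.01599016 296.06806068] [array([ 0.4879, -0.1835,  0.015 ]), array([ 0.5019, -0.2181,  0.015 ]), array([ 0.514 , -0.2481,  0.015 ])]
```

View pics/d.png

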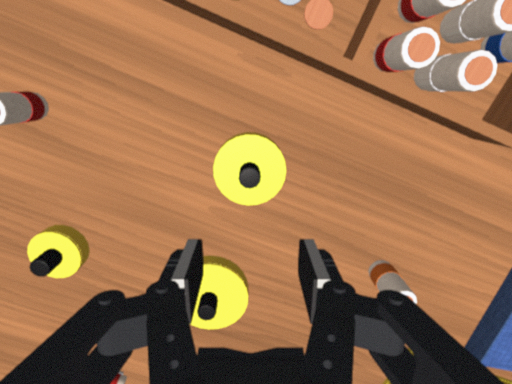

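Wrist view: the middle lid's disc is centred at (249.5,169.5), with its knob on centre and the area around it clear; width comes to 77 mm, so this is the middle lid.

Run:
```python
from h import *
p=ray('wrist',249.5,169.5,.020);q=ray('wrist',249.5,171,.045);print(p,q)
go([p[0],p[1],.023])
```

```text
[ 0.66443159 -0.19033224  0.02      ] [ 0.66926228 -0.18845706  0.045     ]
t 1.65 pos [ 0.6626 -0.1922  0.1817] rot [1.7996e+02 2.0000e-02 2.1990e+01] F [-0.6 -0.6  0.8] w 0.0502
slide cm [ 0.25 -0.11 15.87]
```

Request:
arm_command(gripper=[5,5,5,5,5], slide=[[0.2,0,5],[0.2,0,10],[0.2,0,13],[0.2,0,15],[0.2,0,15.7]], turn=[[0,0,0],[0,0,0],[0,0,0],[0,0,0],[0,0,0]])

```text
clock: 2.28
position: [0.6649, -0.1904, 0.0239]
tool_rot: [-3.142, 0.0, 0.385]
force: [-0.5, -1.1, 0.1]
grip_width: 0.0503
```

Request:
arm_command(gripper=[5,1.5,1.5,1.5,1.5], slide=[[0,0,0],[0,0,0],[0,0,0],[0,0,0],[0,0,0]], turn=[[0,0,0],[0,0,0],[0,0,0],[0,0,0],[0,0,0]], force=40)

```text
clock: 2.9
position: [0.6658, -0.1898, 0.0256]
tool_rot: [3.141, -0.001, 0.386]
force: [-1.3, 0.7, 6.9]
grip_width: 0.0204
```

Request:
arm_command(gripper=[1.5,1.5,1.5], slide=[[0,0,0],[0,0,0],[0,0,0]], turn=[[0,0,0],[0,0,0],[0,0,0]])

```text
clock: 3.28
position: [0.6658, -0.1898, 0.0255]
tool_rot: [3.141, -0.001, 0.386]
force: [-1.4, 0.9, 6.9]
grip_width: 0.0206
```

Request:
arm_command(gripper=[1.5,1.5,1.5,1.5,1.5], slide=[[0,0,-1],[0,0,-5],[0,0,-11],[0,0,-17],[0,0,-22]], turn=[[0,0,0],[0,0,0],[0,0,0],[0,0,0],[0,0,0]])

```text
clock: 3.9
position: [0.6653, -0.1896, 0.248]
tool_rot: [3.14, -0.002, 0.386]
force: [0.1, 0.8, 0.6]
grip_width: 0.0203
```

Request:
arm_command(gripper=[1.5,1.5,1.5,1.5,1.5], slide=[[-1,-5,0],[-2,-10,0],[-3,-15,0],[-4,-20,0],[-5,-25,0]], turn=[[0,0,0],[0,0,0],[0,0,0],[0,0,0],[0,0,0]])

```text
clock: 4.53
position: [0.5238, 0.0244, 0.2453]
tool_rot: [3.141, -0.001, 0.386]
force: [1.4, 1.2, 0.5]
grip_width: 0.0204
```

Request:
arm_command(gripper=[1.5,1.5,1.5,1.5,1.5], slide=[[-1,-5,0],[-2,-10,0],[-3,-15,0],[-4,-20,0],[-4,-22,0]], turn=[[0,0,0],[0,0,0],[0,0,0],[0,0,0],[0,0,0]])

```text
clock: 5.15
position: [0.4034, 0.2141, 0.2454]
tool_rot: [-3.141, -0.001, 0.389]
force: [0.9, 0.0, 0.3]
grip_width: 0.0206
```

Request:
arm_command(gripper=[1.5,1.5,1.5], slide=[[0,0,0],[0,0,0],[0,0,0]], turn=[[0,0,0],[0,0,0],[0,0,0]])

```text
clock: 5.52
position: [0.4054, 0.2111, 0.2444]
tool_rot: [3.141, -0.0, 0.384]
force: [-0.5, 0.6, -0.0]
grip_width: 0.0209
```

Run:
```python
from h import *
go([.516,.257,.2])
m=vision.camera_model('wrist');im=snap('wrist','e.png')
print(proj('wrist',[.516,.257,.11],m),[ (dx,dy,proj('wrist',[.516+dx,.257+dy,.11],m).round(1)) for dx,dy in((.01,0),(0,.01))])
cv2.imwrite('pics/e2.png',cv2.resize(im,(768,576)))
```

```text
t 5.53 pos [0.4054 0.2111 0.2444] rot [ 1.7999e+02 -1.0000e-02  2.2020e+01] F [-0.5  0.6 -0. ] w 0.0209
slide cm [11.97 -0.11  4.45]
[249.32516187  40.57664351] [(0.01, 0, array([253.9,  28. ])), (0, 0.01, array([238. ,  35.5]))]
```

View pics/e2.png

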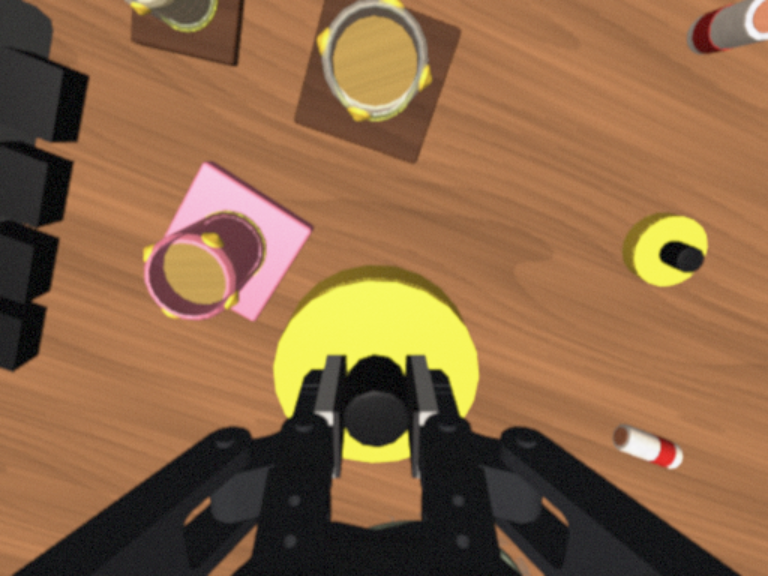

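Wrist view (e2 = image×1.5): target rim is centred at about (375,58), tabs at (392,3), (323,42), (425,78) and (358,114); the held lid is level, with its disc top spanning x 274–479 and y 277–462.

Run:
```python
from h import *
s=bot.observe();p=s['position'];z=p[2]-.0045
tabs=np.array([[392,3],[323,42],[425,78],[358,114]])/1.5
P=np.array([ray('wrist',u,v,.101) for u,v in tabs]);print('tabs',P.mean(0).round(4),np.linalg.norm(P-P.mean(0),axis=1).round(4))
print('rim',ray('wrist',375/1.5,55/1.5,.11).round(4))
l=ray('wrist',376.5/1.5,369.5/1.5,z);print('lid',l,'vs tcp',p, 'off tool',Ro.from_euler('xyz',s['tool_rot']).inv().apply(l-p).round(4),[np.linalg.norm(ray('wrist',274/1.5,246.3,z)-ray('wrist',479/1.5,246.3,z)),np.linalg.norm(ray('wrist',251,277/1.5,z)-ray('wrist',251,462/1.5,z))])
# refine rim: circle model overlay
im=cv2.imread('pics/e.png')
for c,col in(((.516,.257),(255,0,0)),(tuple(P.mean(0)[:2]),(0,0,255))):
    t=np.linspace(0,2*np.pi,80)
    for r,zz in((.027,.11),(.034,.101)):
        q=np.array([proj('wrist',[c[0]+r*np.cos(a),c[1]+r*np.sin(a),zz]) for a in t])
        big=im if 'big' not in globals() else big
        if 'big0' not in globals(): big0=cv2.resize(im[0:90,190:310],None,fx=6,fy=6,interpolation=cv2.INTER_CUBIC)
        cv2.polylines(big0,[np.int32((q-[190,0]+.5)*6)],True,col,1)
cv2.imwrite('pics/f.png',big0)
```

```text
tabs [0.5174 0.2574 0.101 ] [0.03   0.0304 0.0304 0.0302]
rim [0.5188 0.2577 0.11  ]
lid [0.40642697 0.2114305  0.23988301] vs tcp [0.40536703 0.21124773 0.24438301] off tool [0.0011 0.0002 0.0045] [np.float64(0.0745013870097242), np.float64(0.07623032377240413)]
```

View pics/f.png

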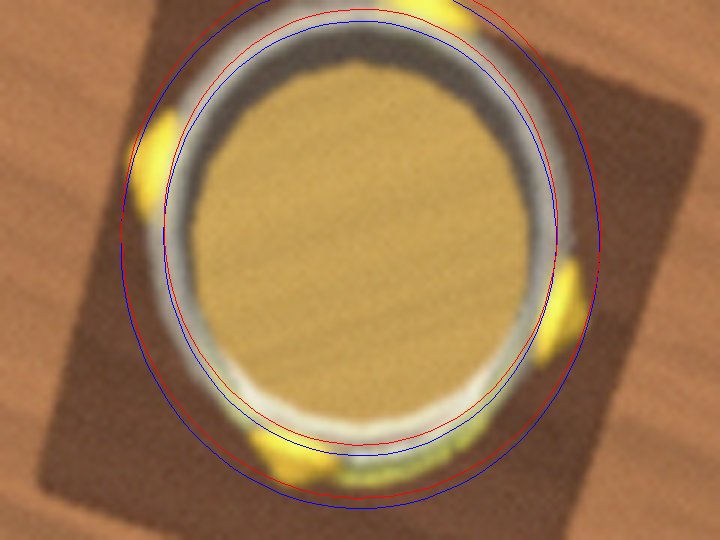

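Request:
arm_command(gripper=[1.5,1.5,1.5,1.5,1.5], slide=[[5,0,0],[10,-0.1,0],[12.1,-0.1,2],[12.1,-0.1,6],[12.1,-0.1,9]], turn=[[0,0,0],[0,0,0],[0,0,0],[0,0,0],[0,0,0]], force=60)

```text
clock: 6.2
position: [0.5168, 0.2576, 0.1526]
tool_rot: [3.141, 0.001, 0.385]
force: [0.1, 0.2, -0.0]
grip_width: 0.0201
```

Request:
arm_command(gripper=[1.5,1.5,1.5], slide=[[0,0,0],[0,0,0],[0,0,0]], turn=[[0,0,0],[0,0,0],[0,0,0]])

```text
clock: 6.58
position: [0.5174, 0.2586, 0.1557]
tool_rot: [-3.141, -0.002, 0.385]
force: [-0.5, 0.1, -0.7]
grip_width: 0.0198
```

Run:
```python
from h import *
go([.5172,.2572,.14])
a=snap('scene','g1.png')[180:310,230:360]; b=snap('side','g2.png')[150:280,125:255]
cv2.imwrite('pics/g.png',cv2.resize(np.hstack([a,b]),None,fx=3,fy=3,interpolation=cv2.INTER_CUBIC))
```

```text
t 6.58 pos [0.5174 0.2586 0.1557] rot [-1.7999e+02 -1.1000e-01  2.2090e+01] F [-0.5  0.1 -0.7] w 0.0198
slide cm [-0.07  0.13  1.57]
```

View pics/g.png

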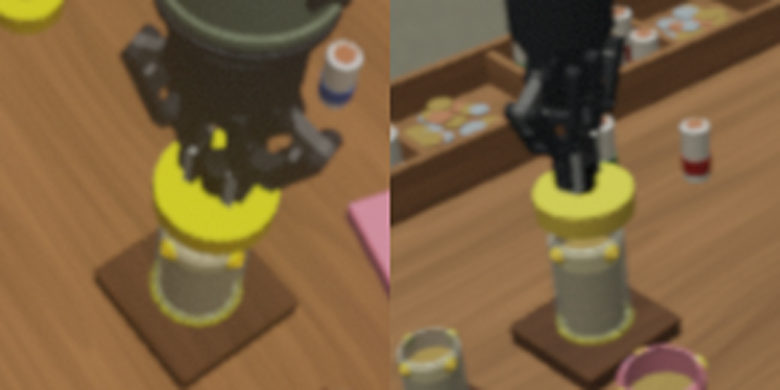

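Crop: the lid seems about 4 mm off the canister axis in both cameras (scene lid x≈217 against axis ≈210; side 584 against ≈578). I'll check that numerically.

Run:
```python
from h import *
from scipy.optimize import least_squares
t=np.linspace(0,2*np.pi,180)
def ext(n,c,r,z0,z1):
    q=np.array([proj(n,[c[0]+r*np.cos(a),c[1]+r*np.sin(a),z]) for a in t for z in(z0,z1)])
    return q
s=bot.observe();zt=s['position'][2]-.0045
obs={}
for n,f,box in(('scene','g1.png',(270,215,335,265)),('side','g2.png',(165,200,215,232))):
    im=cv2.imread('pics/'+f);hsv=cv2.cvtColor(im,cv2.COLOR_BGR2HSV)
    m=cv2.inRange(hsv,(24,110,80),(36,255,255));k,l,st,c=cv2.connectedComponentsWithStats(m)
    cand=[i for i in range(1,k) if box[0]<c[i][0]<box[2] and box[1]<c[i][1]<box[3] and st[i][4]>150]
    print(n,[st[i] for i in cand]); i=max(cand,key=lambda i:st[i][4])
    obs[n]=(st[i][0]-.5,st[i][0]+st[i][2]-.5,st[i][1]+st[i][3]-.5)
    # canister (before pic) tabs in yellow
    im=cv2.imread('pics/'+('a.png' if n=='scene' else 'b.png'));hsv=cv2.cvtColor(im,cv2.COLOR_BGR2HSV)
    m=cv2.inRange(hsv,(22,130,110),(36,255,255));k,l,st,c=cv2.connectedComponentsWithStats(m)
    print(' tabs',[(c[i].round(1),st[i][4]) for i in range(1,k) if abs(c[i][0]-(298 if n=='scene' else 191))<25 and abs(c[i][1]-(262 if n=='scene' else 240))<28 and st[i][4]>2])
def res(p):
    o=[]
    for n,(a,b,d) in obs.items():
        q=ext(n,p,.038,p[2]-.021,p[2]); o+=[q[:,0].min()-a,q[:,0].max()-b,q[:,1].max()-d]
    return o
r=least_squares(res,[.517,.258,zt]);print('lid',r.x.round(4),np.round(r.fun,2),'pred',s['position'],zt)
for n in('scene','side'):
    print(n,'pred tab centre',proj(n,[.5174,.2574,.101]),'base',proj(n,[.5174,.2574,.01]))
```

```text
scene [array([281, 227,  43,  42, 839], dtype=int32)]
 tabs [(array([287.9, 242.4]), np.int32(9)), (array([310.5, 245.2]), np.int32(8)), (array([290. , 257.9]), np.int32(9)), (array([296.7, 258.1]), np.int32(21)), (array([301.9, 260.5]), np.int32(11)), (array([285.4, 263.2]), np.int32(30)), (array([294. , 261.3]), np.int32(3)), (array([308.2, 266.6]), np.int32(31)), (array([293.2, 282.7]), np.int32(83))]
side [array([172, 203,  35,  27, 583], dtype=int32)]
 tabs [(array([189.5, 230. ]), np.int32(4)), (array([179.9, 235. ]), np.int32(16)), (array([198.5, 234.1]), np.int32(17)), (array([192.4, 261.9]), np.int32(35))]Traceback (most recent call last):
  File "<stdin>", line 24, in <module>
    return func(*args, **kwargs)
    result = trf(vector_fun.fun, vector_fun.jac, x0, f0, J0, lb, ub, ftol, xtol,
                 gtol, max_nfev, x_scale, loss_function, tr_solver,
                 tr_options.copy(), verbose, callback=callback_wrapped)
    return trf_no_bounds(
        fun, jac, x0, f0, J0, ftol, xtol, gtol, max_nfev, x_scale,
        loss_function, tr_solver, tr_options, verbose, callback=callback)
    f_new = fun(x_new)
    self._update_fun()
    ~~~~~~~~~~~~~~~~^^
    self.f = self.fun_wrapped(xp_copy(self.x))
             ~~~~~~~~~~~~~~~~^^^^^^^^^^^^^^^^^
    return np.atleast_1d(self.fun(x))
                         ~~~~~~~~^^^
    return self.f(x, *self.args, **self.kwargs)
           ~~~~~~^^^^^^^^^^^^^^^^^^^^^^^^^^^^^^
  File "<stdin>", line 22, in res
  File "<stdin>", line 5, in ext
  File "h.py", line 10, in proj
    m=m or vision.camera_model(n); T=np.array(m['T']);K=np.array(m['mtx'])
           ~~~~~~~~~~~~~~~~~~~^^^
ValueError: time passes only in moves, steps and waits
```

```bash
cat > fit.py <<'E'
from h import *
from scipy.optimize import least_squares
M={n:vision.camera_model(n) for n in('scene','side')}
t=np.linspace(0,2*np.pi,90)
def ext(n,c,r,z0,z1):
    return np.array([proj(n,[c[0]+r*np.cos(a),c[1]+r*np.sin(a),z],M[n]) for a in t for z in(z0,z1)])
E
python3 - <<'E'
from fit import *
s=bot.observe();zt=s['position'][2]-.0045
obs={'scene':(280.5,323.5,268.5),'side':(171.5,206.5,229.5)}
def res(p):
    o=[]
    for n,(a,b,d) in obs.items():
        q=ext(n,p,.038,zt+p[2]-.021,zt+p[2]); o+=[q[:,0].min()-a,q[:,0].max()-b,q[:,1].max()-d]
    return o
r=least_squares(res,[.517,.258,0]);print('lid',r.x.round(4),np.round(r.fun,2),'pred',s['position'].round(4))
# canister: tabs at tilt angle phi, radius .032, from scene 4 tabs and side front 2
sc=[(287.9,242.4),(310.5,245.2),(285.4,263.2),(308.2,266.6)]; sd=[(179.9,235),(198.5,234.1)]
def near(n,p,ob):
    ph=[p[2]+k*np.pi/2 for k in range(4)]
    q=np.array([proj(n,[p[0]+.031*np.cos(a),p[1]+.031*np.sin(a),.101],M[n]) for a in ph])
    return [q[np.argmin(np.linalg.norm(q-o,axis=1))]-o for o in ob]
best=min((least_squares(lambda p:np.ravel(near('scene',p,sc)+near('side',p,sd)),[.517,.257,a]) for a in(0,.4,.8,1.2)),key=lambda r:r.cost)
print('can',best.x.round(4),best.fun.round(1))
for cams in(('scene',sc),('side',sd)):
    b=min((least_squares(lambda p:np.r_[np.ravel(near(cams[0],p,cams[1])),0],[.517,.257,a]) for a in(0,.4,.8,1.2)),key=lambda r:r.cost);print(cams[0],b.x.round(4),b.cost)
E
```

```text
lid [ 0.516   0.2605 -0.0008] [-0.17 -0.31 -1.73 -0.6  -1.24  1.35] pred [0.5172 0.2586 0.1553]
can [0.5181 0.2567 0.0649] [-0.3  0.4 -0.1  0.9 -0.7 -0.2  0.  -0.   0.4  0.9  1.   0.9]
scene [0.5173 0.2565 0.0771] 0.43957977144170446
side [0.5219 0.2556 0.0604] 0.06882424240939916
```

Request:
arm_command(gripper=[1.5,1.5,1.5,1.5], slide=[[0.1,0.3,0],[0.1,0.3,1],[0.1,0.3,1.7],[0.1,0.3,1.7]], turn=[[0,0,0],[0,0,0],[0,0,0],[0,0,0]])

```text
clock: 7.18
position: [0.5184, 0.2559, 0.1364]
tool_rot: [3.142, 0.001, 0.386]
force: [-0.2, 0.8, -0.1]
grip_width: 0.0197
```

Request:
arm_command(gripper=[1.5,1.5,1.5], slide=[[0,0,0.2],[0,0,0.4],[0,0,0.5]], turn=[[0,0,0],[0,0,0],[0,0,0]])

```text
clock: 7.55
position: [0.519, 0.2562, 0.1324]
tool_rot: [-3.141, -0.001, 0.386]
force: [-0.3, -0.1, 2.3]
grip_width: 0.0197
```

Request:
arm_command(gripper=[1.5,1.5,1.5], slide=[[0,0,0.15],[0,0,0.3],[0,0,0.4]], turn=[[0,0,0],[0,0,0],[0,0,0]])

```text
clock: 7.92
position: [0.5193, 0.2566, 0.1288]
tool_rot: [-3.141, -0.002, 0.386]
force: [1.0, 2.1, 8.6]
grip_width: 0.0197
```

Request:
arm_command(gripper=[1.5,1.5,1.5], slide=[[0,0,0.15],[0,0,0.3],[0,0,0.4]], turn=[[0,0,0],[0,0,0],[0,0,0]])

```text
clock: 8.3
position: [0.5193, 0.2566, 0.1246]
tool_rot: [-3.141, -0.002, 0.386]
force: [2.9, 3.8, 5.0]
grip_width: 0.0198
```

Request:
arm_command(gripper=[1.5,1.5,1.5,1.5], slide=[[0.1,-0.05,0.2],[0.1,-0.05,0.4],[0.1,-0.05,0.6],[0.1,-0.05,0.7]], turn=[[0,0,0],[0,0,0],[0,0,0],[0,0,0]])

```text
clock: 8.8
position: [0.5196, 0.2569, 0.1174]
tool_rot: [-3.142, -0.0, 0.386]
force: [-0.4, 1.3, 14.1]
grip_width: 0.0201
```

Request:
arm_command(gripper=[1.5,1.5,1.5], slide=[[0,0,0.1],[0,0,0.2],[0,0,0.3]], turn=[[0,0,0],[0,0,0],[0,0,0]])

```text
clock: 9.18
position: [0.5198, 0.2571, 0.1169]
tool_rot: [3.141, -0.002, 0.386]
force: [-15.9, -6.4, 63.5]
grip_width: 0.0198
```

It has bottomed out at z=0.117, which is the predicted home height. Next I ease off and release.

Request:
arm_command(gripper=[1.5,1.5], slide=[[0,0,-0.3],[0,0,-0.3]], turn=[[0,0,0],[0,0,0]])

```text
clock: 9.43
position: [0.5196, 0.2569, 0.1175]
tool_rot: [-3.142, -0.0, 0.386]
force: [1.3, 3.6, 7.7]
grip_width: 0.02
```

Request:
arm_command(gripper=[3,5,5,5], slide=[[0,0,0],[0,0,0],[0,0,0],[0,0,0]], turn=[[0,0,0],[0,0,0],[0,0,0],[0,0,0]])

```text
clock: 9.93
position: [0.5194, 0.2567, 0.1172]
tool_rot: [3.141, 0.0, 0.386]
force: [-0.1, 0.2, -0.3]
grip_width: 0.0501
```

Request:
arm_command(gripper=[5,5,5,5,5], slide=[[0,0,-2],[0,0,-5],[0,0,-9],[-5,0,-10],[-10,0,-11]], turn=[[0,0,0],[0,0,0],[0,0,0],[0,0,0],[0,0,0]])

```text
clock: 10.55
position: [0.4256, 0.2187, 0.2276]
tool_rot: [-3.142, -0.0, 0.386]
force: [1.0, 0.3, 0.2]
grip_width: 0.05
```

Request:
arm_command(gripper=[5,5,5], slide=[[-4,0,0],[-4,0,0],[-4,0,0]], turn=[[0,0,0],[0,0,0],[0,0,0]])

```text
clock: 10.92
position: [0.3904, 0.2044, 0.2276]
tool_rot: [-3.141, -0.001, 0.386]
force: [0.0, -0.4, 0.3]
grip_width: 0.05
```

Run:
```python
from fit import *
go([.5,.25,.2])
A=snap('scene','h1.png');B=snap('side','h2.png')
hi=[]
for n,im,box in(('scene',A,(255,215,125,105)),('side',B,(150,180,95,100))):
    for zz,col in((.1180,(0,0,255)),(.130,(255,0,0))):pass
    x,y,w,h=box;big=cv2.resize(im[y:y+95,x:x+95],None,fx=4.2,fy=4.2,interpolation=cv2.INTER_CUBIC)
    for zc,col in((.113,(0,0,255)),(.125,(255,0,0))):  # lid top: home / on tabs
        q=ext(n,(.518,.2567),.038,zc,zc)[::2]; cv2.polylines(big,[np.int32((q-[x,y]+.5)*4.2)],True,col,1)
    hi.append(big)
cv2.imwrite('pics/h.png',np.hstack(hi))
```

```text
t 10.93 pos [0.3904 0.2044 0.2276] rot [-1.7999e+02 -5.0000e-02  2.2100e+01] F [ 0.  -0.4  0.3] w 0.05
slide cm [11.87 -0.1   2.77]
```

View pics/h.png

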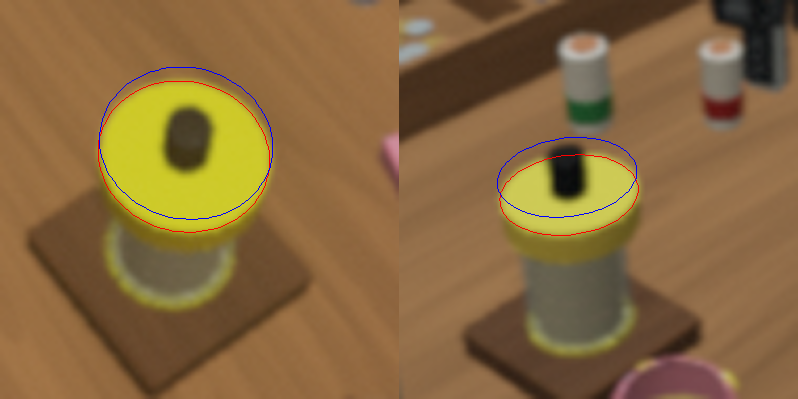

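The lid top (scene about (185,157) in the crop, side about (569,195)) matches the red home-height outline in both views and not the blue on-tabs one. It sits level and the robot is clear, so I hand in.

```bash
python3 -c "
from h import *
print(job_done())"
```

```text
the job is handed in; nothing more can be done
None
```

The middle lid (64 mm lip) is snapped onto the clear canister on the larger brown block, and the job is handed in. The robot's clock read 10.9 s just before hand-in.

I did not touch the small or large lid; both were right way up on the table, well clear of the canister, when last seen.

**Seating:** The lid snapped over the tabs and stopped hard with the tool at 0.117 m, against a predicted home height of 0.1175 m.

**Level check:** After release, the scene and side pictures both showed the lid top matching the home-height outline, level, with no sign of it resting on the tabs. Tool force was back to about zero.

**Two things that were off:**
- My first alignment over the rim was about 4 mm out by the fixed cameras, so I corrected it before pressing.
- The last press peaked at about 64 N upward (66 N in all), under the 120 N limit. I saw no sign of the gripper body touching anything, but did not check that separately.

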